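Nest the steel angle offcuts

ROBOT

A 6-joint arm with a two-finger parallel gripper is mounted at the origin on a cart in front of the work surface, level with it; the furniture and walls round the work are solid. World frame = base frame: x ahead of the robot, y to its left, z up, the work surface at z = 0. Lengths are in mm, angles in degrees, forces in N, time in s.
With the tool pointing down it reaches from about 300 to 850 mm from the base axis. Payload 4.2 kg.
Tool frame: the origin (TCP) lies on the mounting face of the last link; the fingertips stand 191 mm ahead of it and the grasp point (between the pads) lies 172 mm ahead of it; z points along the fingers, y is the direction in which the jaws open and shut (so a half turn about z gives the same grasp; the last joint's range is limited). The gripper opens to 91 mm and grips with 3 to 60 N. Pads are 32 mm wide; open, the fingers measure 118 mm over their backs; the gripper's body (76 mm by 178 mm) begins 60 mm behind the grasp point.
Start: joints at [72.479, 18.312, 89.639, -0, 72.044, -1.146], TCP at [162.104, 551.675, 404.776] pointing down, gripper open.
Joint ranges: [-177.97, 177.97], [-48.28, 115.42], [12.27, 149.76], [-77.06, 257.06], [2.81, 150.46], [-146.56, 146.56]. Speed limits (degrees/s): [147.25, 147.25, 180, 180, 180, 180].

INTERFACE

Orientations are given as [roll, pitch, yaw] about the fixed x, y, z axes, in that order (R = Rz(yaw) Ry(pitch) Rx(roll)).
In Python, from workcell import env gives the robot as it stands.
- The arm moves only by the shell command python3 -m handwheel 'ROWS' [FORCE]. ROWS is JSON, a list of rows, each an object with "gripper": the opening in per cent of the stroke, from 0 (shut) to 100 (fully open); "travel": the shift along the tool's x, y, z in m, a list of three; "twist": the turn about the tool's z in rad. In form: [{"gripper": gripper, "travel": [x, y, z], "twist": twist}, ...]. A call has 1 to 5 rows; each row shifts and turns the commanded pose from where the row before left it, along the tool's axes as they then stand; what a row does not reach is not made up. A row lasts 1/12 s, in which the tool goes at most 41.7 mm and 7.16 degrees, less where a joint would pass 70% of its speed; a pose out of reach is approached as far as the arm can. A call with a gripper value outside its range is refused whole. The fingers move at their own pace and stop on an object; FORCE is the grip in N (left out, the last holds). Time passes only in rows, so rows that do not move let the fingers close. It gives the time, the measured TCP pose, the force and the opening at its end, in the units of the state.
- env.state(): the state, without advancing time (a new reading comes with each control period).
- env.grab_frame(name): name is "scene" or "top" or "wrist"; returns a dict with "frame" (420x560x3 uint8, red, green, blue), "intrinsics" (3x3 intrinsics, pixels), "extrinsics" (4x4, takes a point from camera to world coordinates). Camera axes: x right, y down, z forward; pixel columns grow to the right and rows downward; lengths in mm; the calibration is good to about 2 mm. The wrist camera is an equidistant fisheye: a pixel r from the principal point sees the ray r / f radians off the axis. A picture is of the moment at which its call begins. There is no depth.
- env.job_done(): hands the job in, once; it reports no verdict.
Trained networks look in the newest picture that a camera, given by its name, has taken for a name from the list of things; names that differ only in an ending like _2 or _b are one class to them, and where a whole thing is asked for, a point or a joint stands for the part that bears it (a point fixed in the world has none). Each returns a list of dicts, best first, with "confidence" (0 to 1); they miss things now and then, are a little off and sometimes report something else, mostly with a low value. They report only what shows in the picture. A call takes as long as a camera call. They do not tell look-alikes from the thing itself.
- env.trace(camera, thing): "pixels" (420x560 bool, what is visible of it) and "uv" ([column, row] in pixels, amid what is visible of it).
- env.pinpoint(camera, thing): "uv" ([column, row] in pixels: a listed point, or the origin of a listed thing).
The state is a dict: "time_s": time; "qpos": joint angles; "qvel": joint speeds; "effort": joint torques, N m; "ee_pos": TCP position; "ee_rot": TCP orientation; "force": force on the tool from outside, world axes, zero at the start; "torque": the same for the moment, N m; "gripper_width": finger opening in mm.
Only numpy, scipy, OpenCV 4.12 (cv2) and the standard library are available. Lean on these libraries where they do the work, as an engineer would, in place of code of your own. Each camera call takes 0.05 s, during which the arm holds its last target. There are 200 camera calls.

TASK

Tidy the steel framing offcuts: pick up the long wide angle section and nest it over the short angle section of the same leg width, which stands alone on the left, so that it sits fully down with ridge over ridge, legs flat on legs and roughly centred along its length, then let go. Leave the narrow angle section and the channel section alone, and leave the short section about where it stands.

Things in the scene. Friction and masses are not known exactly. Their poses are not given: they have to be found in the camera images.
- wide_angle_mid (a point): Piece to move: loose dark steel angle, two 90-degree legs 50 mm wide, 4 mm thick, two holes each; 56 mm long, 71 wide, 38 high, hollow, about 170 g. Stands like a tent, ridge up, in any of three places ahead or right. Point: its centre, 19 mm under the ridge. x along the ridge, z up. Grip from above on its two end faces (fingers close along x), on the centre line, in the top 20 mm.
- base_angle_mid (a point): Short angle to be covered: same profile (71 wide, 38 high, one hole per leg) but 36 mm long, loose, about 120 g, ridge up on the robot's left. Point: its centre, 19 mm above the bench. x along the ridge, z up. Once nested, the long piece's centre is 5.7 mm above this one and it overhangs 10 mm at each end, which leaves the fingers room.
- narrow_angle_mid (a point): Bystander: narrow steel angle section, also 56 mm long and ridge up, but legs only 30 mm wide (43 mm across the feet, 24 mm high); too small to fit. The point is its centre, half-way up (12 mm); x along the ridge.
- channel_mid (a point): Bystander: steel channel section lying open side down with a flat top, 56 mm long (x), 44 mm wide (y), 34 mm high. The point is its centre, half-way up (17 mm).
Mind the look-alikes: they are no part of the job. Leave any green or red look-alike of the part that bears wide_angle_mid alone.

How it is judged:
By the outcome, as a careful person would: the job done as asked, in the order asked, and still so for the second after the job is handed in, with the robot touching nothing.
It also fails if it takes over 35 s, if anything falls off the work surface, if the arm or the gripper's body presses on something with over 40 N, if the wrist force passes 120 N, or if a joint passes its speed limit or range.

## Working session

There is one attempt and no reset: what is moved stays moved. The work goes in short steps, Python scripts to look and compute and a shell command to move; the robot and the scene stay as the last step left them, time stands still between calls to the robot, and variables do not carry over. Pictures are saved under pics/ and viewed, about 8 in all and at most 12, crops included, and the job is handed in when it is done.

```bash
mkdir -p pics
cat > h.py <<'E'
import numpy as np,cv2
from workcell import env
def ray(f,uv,fish=False):
    K=np.array(f["intrinsics"]);T=np.array(f["extrinsics"])
    x=(uv[0]-K[0,2])/K[0,0];y=(uv[1]-K[1,2])/K[1,1]
    if fish:
        r=np.hypot(x,y);s=np.sin(r)/max(r,1e-9);d=np.array([x*s,y*s,np.cos(r)])
    else: d=np.array([x,y,1.])
    return T[:3,3],T[:3,:3]@d
def at(f,uv,z,fish=False):
    o,d=ray(f,uv,fish);return (o+d*(z-o[2])/d[2]).round(1)
def save(f,n,crop=None,s=1):
    im=cv2.cvtColor(f["frame"],cv2.COLOR_RGB2BGR)
    if crop: im=im[crop[1]:crop[3],crop[0]:crop[2]]
    cv2.imwrite(n,cv2.resize(im,None,fx=s,fy=s,interpolation=cv2.INTER_CUBIC))
E
python3 - <<'E'
from h import *
Z={"wide_angle_mid":19,"base_angle_mid":19,"narrow_angle_mid":12,"channel_mid":17}
ims=[]
for c in("top","scene"):
    f=env.grab_frame(c);ims.append(cv2.cvtColor(f["frame"],cv2.COLOR_RGB2BGR))
    for n,z in Z.items():
        for d in env.pinpoint(c,n)[:3]: print(c,n,round(d["confidence"],2),np.round(d["uv"]),at(f,d["uv"],z))
    save(f,f"pics/{c}0.png",s=1.4)
s=env.state();print(s["ee_pos"],s["ee_rot"],s["time_s"])
E
```

```text
top wide_angle_mid 0.94 [333. 171.] [ 653.6 -215.3   19. ]
top wide_angle_mid 0.68 [330. 226.] [ 519.6 -204.8   19. ]
top wide_angle_mid 0.61 [390. 194.] [ 594.2 -354.8   19. ]
top base_angle_mid 0.96 [170. 208.] [563.4 177.   19. ]
top narrow_angle_mid 0.57 [275. 248.] [467.1 -72.1  12. ]
top channel_mid 0.85 [257. 177.] [639.3 -30.8  17. ]
scene wide_angle_mid 0.95 [351. 220.] [ 648.5 -213.2   19. ]
scene wide_angle_mid 0.67 [391. 262.] [ 595.8 -372.    19. ]
scene wide_angle_mid 0.59 [318. 242.] [ 526.1 -201.9   19. ]
scene base_angle_mid 0.72 [229. 169.] [579.7 177.6  19. ]
scene narrow_angle_mid 0.49 [265. 232.] [467.3 -72.7  12. ]
scene channel_mid 0.74 [294. 189.] [642.3 -18.9  17. ]
[162.10580182 551.66531509 404.70956666] [-1.79997542e+02  2.31419683e-05  1.63624268e+02] 0.5
```

View pics/top0.png

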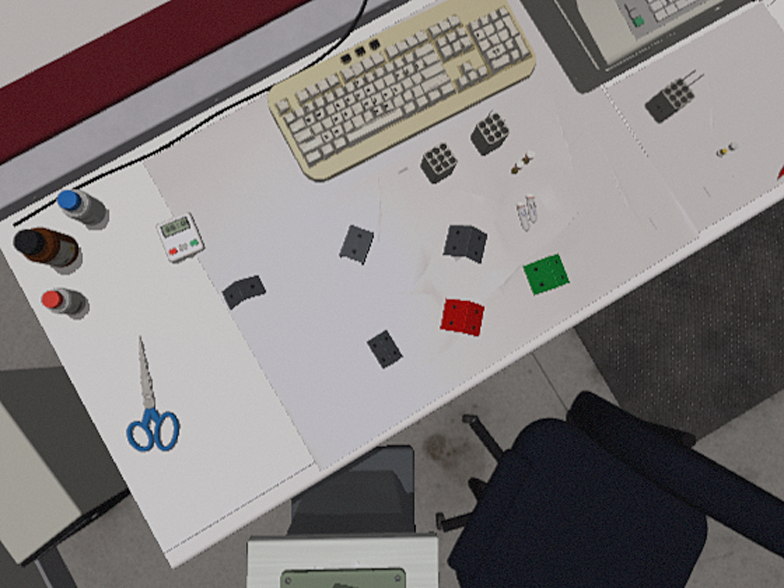

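View pics/scene0.png

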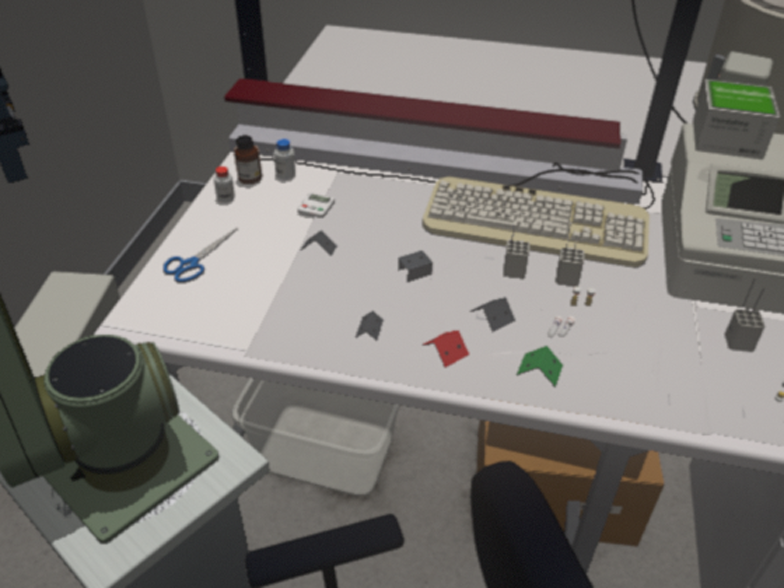

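The top view shows the dark wide angle near (332,173) in camera pixels, with the red one at (330,226) and the green one at (390,194). The base is at (172,208), the narrow angle at (275,249) and the channel at (255,174). Both target ridges run roughly along world x. I'll twist to yaw 90, then move over the base.

```bash
python3 -m handwheel '[{"gripper":100,"travel":[0,0,0],"twist":0.12},{"gripper":100,"travel":[0,0,0],"twist":0.12},{"gripper":100,"travel":[0,0,0],"twist":0.12},{"gripper":100,"travel":[0,0,0],"twist":0.12},{"gripper":100,"travel":[0,0,0],"twist":0.12}]' && python3 -m handwheel '[{"gripper":100,"travel":[0,0,0],"twist":0.12},{"gripper":100,"travel":[0,0,0],"twist":0.12},{"gripper":100,"travel":[0,0,0],"twist":0.12},{"gripper":100,"travel":[0,0,0],"twist":0.12},{"gripper":100,"travel":[0,0,0],"twist":0.12}]' && python3 -m handwheel '[{"gripper":100,"travel":[0,0,0],"twist":0.085},{"gripper":100,"travel":[-0.027,0.029,0],"twist":0},{"gripper":100,"travel":[-0.027,0.029,0],"twist":0},{"gripper":100,"travel":[-0.027,0.029,0],"twist":0},{"gripper":100,"travel":[-0.027,0.029,0],"twist":0}]' && python3 -m handwheel '[{"gripper":100,"travel":[-0.027,0.029,0],"twist":0},{"gripper":100,"travel":[-0.027,0.029,0],"twist":0},{"gripper":100,"travel":[-0.027,0.029,0],"twist":0},{"gripper":100,"travel":[-0.027,0.029,0],"twist":0},{"gripper":100,"travel":[-0.027,0.029,0],"twist":0}]' && python3 -m handwheel '[{"gripper":100,"travel":[-0.027,0.029,0],"twist":0},{"gripper":100,"travel":[-0.027,0.029,0],"twist":0},{"gripper":100,"travel":[-0.027,0.029,0],"twist":0},{"gripper":100,"travel":[-0.027,0.029,0],"twist":0},{"gripper":100,"travel":[-0.027,0.029,0],"twist":0}]'
python3 - <<'E'
from h import *
f=env.grab_frame("wrist")
for n,z in {"wide_angle_mid":19,"base_angle_mid":19}.items():
    for d in env.pinpoint("wrist",n)[:3]: print(n,round(d["confidence"],2),np.round(d["uv"]),at(f,d["uv"],z,True))
save(f,"pics/w1.png",s=1.4);print(np.round(f["extrinsics"],2),f["intrinsics"])
E
```

```text
time_s: 0.92
ee_pos: [162.1, 551.7, 404.8]
ee_rot: [180.0, -0.0, 128.9]
force: [0.5, -0.0, -0.7]
gripper_width: 91.3
time_s: 1.33
ee_pos: [162.1, 551.7, 404.8]
ee_rot: [180.0, -0.0, 94.5]
force: [0.6, -0.0, -0.1]
gripper_width: 91.3
time_s: 1.75
ee_pos: [278.9, 442.5, 404.8]
ee_rot: [180.0, -0.0, 90.1]
force: [0.3, 0.4, 0.4]
gripper_width: 91.6
time_s: 2.17
ee_pos: [424.2, 307.1, 405.0]
ee_rot: [180.0, -0.0, 90.0]
force: [0.3, 1.2, -0.3]
gripper_width: 91.3
time_s: 2.58
ee_pos: [569.3, 172.0, 404.9]
ee_rot: [180.0, -0.0, 90.0]
force: [0.8, 1.3, 0.3]
gripper_width: 91.4
base_angle_mid 0.76 [274. 183.] [561.3 173.   19. ]
[[ 1.0000e+00  0.0000e+00 -0.0000e+00  5.6931e+02]
 [ 0.0000e+00 -9.6000e-01 -2.8000e-01  2.5031e+02]
 [-0.0000e+00  2.8000e-01 -9.6000e-01  3.8395e+02]
 [ 0.0000e+00  0.0000e+00  0.0000e+00  1.0000e+00]] [[325.1922621    0.         281.02263934]
 [  0.         325.1922621  206.36046098]
 [  0.           0.           1.        ]]
```

View pics/w1.png

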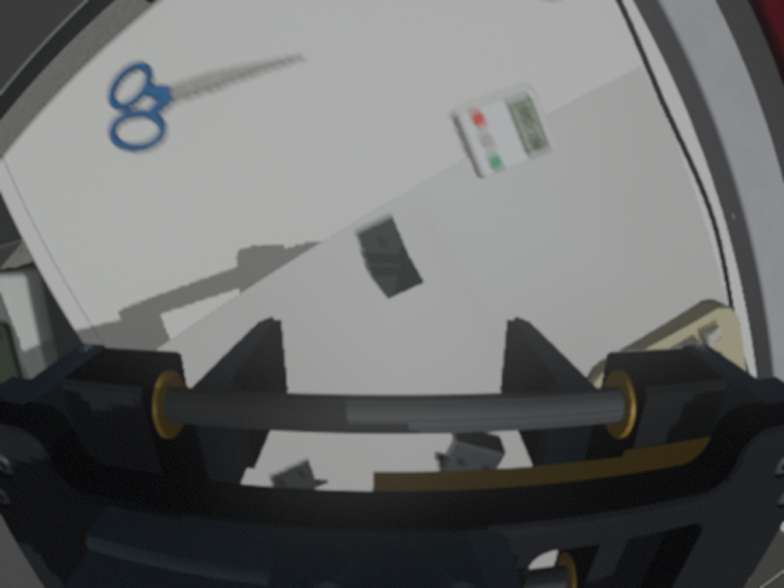

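The wrist view shows the base at about (277,184), clear of the fingers. I'll fit the tent's silhouette (x, y, yaw) to the network masks.

```bash
cat >> h.py <<'E'
from scipy.optimize import minimize
def proj(f,P,fish):
    K=np.array(f["intrinsics"]);T=np.linalg.inv(np.array(f["extrinsics"]));c=P@T[:3,:3].T+T[:3,3]
    if fish:
        h=np.hypot(c[:,0],c[:,1]);t=np.arctan2(h,c[:,2])/h;q=c[:,:2]*t[:,None]
    else: q=c[:,:2]/c[:,2:]
    return q*[K[0,0],K[1,1]]+K[:2,2]
def sil(f,p,L,fish,zc=19,S=4):
    m=np.zeros((420*S,560*S),np.uint8);a=np.deg2rad(p[2]);R=np.array([[np.cos(a),-np.sin(a)],[np.sin(a),np.cos(a)]])
    for s in(1,-1):
        P=np.array([[x,s*y,z] for x in(-L/2,L/2) for y,z in((0,38.2),(0,32.5),(35.36,2.83),(32.5,0))])
        P[:,:2]=P[:,:2]@R.T+p[:2];P[:,2]+=zc-19
        cv2.fillConvexPoly(m,cv2.convexHull(np.round((proj(f,P,fish)+.5)*S).astype(np.int32)),1)
    return cv2.resize(m.astype(np.float32),(560,420),interpolation=cv2.INTER_AREA)
def fit(obs,L,p0,zc=19):
    def cost(p):
        return sum(1-np.minimum(m,s).sum()/np.maximum(m,s).sum() for f,m,fi in obs for s in[sil(f,p,L,fi,zc)])/len(obs)
    best=min((minimize(cost,[*p0[:2],y],method="Nelder-Mead",options=dict(initial_simplex=np.array([*p0[:2],y])+np.array([[0,0,0],[8,0,0],[0,8,0],[0,0,10]]),maxiter=150)) for y in(p0[2]-30,p0[2],p0[2]+30)),key=lambda r:r.fun)
    return best.x.round(1),round(best.fun,3)
def obs(c,thing,near,z=19):
    f=env.grab_frame(c);fi=c=="wrist";L=[d for d in env.trace(c,thing) if np.hypot(*(at(f,d["uv"],z,fi)[:2]-near))<60]
    return [(f,np.array(L[0]["pixels"],np.float32),fi)] if L else []
E
python3 - <<'E'
from h import *
for c in(["wrist"],["top"],["scene"]):
    o=sum((obs(k,"base_angle_mid",(563,175)) for k in c),[])
    if o: print("base",c,*fit(o,36,(563,175,0)))
for c in(["top"],["scene"]):
    o=sum((obs(k,"wide_angle_mid",(651,-214)) for k in c),[])
    if o: print("wide",c,*fit(o,56,(651,-214,0)))
E
```

```text
base ['wrist'] [563.9 171.3  24. ] 0.045
base ['top'] [565.2 171.4  25.3] 0.088
base ['scene'] [566.8 174.2  25.7] 0.118
wide ['top'] [ 647.  -214.5  -13.2] 0.038
wide ['scene'] [ 647.1 -214.2  -11.8] 0.167
```

```bash
python3 -m handwheel '[{"gripper":100,"travel":[-0.0351,0.0071,0],"twist":0},{"gripper":100,"travel":[-0.0351,0.0071,0],"twist":0},{"gripper":100,"travel":[-0.0351,0.0071,0],"twist":0},{"gripper":100,"travel":[-0.0351,0.0071,0],"twist":0},{"gripper":100,"travel":[-0.0351,0.0071,0],"twist":0}]' && python3 -m handwheel '[{"gripper":100,"travel":[-0.0351,0.0071,0],"twist":0},{"gripper":100,"travel":[-0.0351,0.0071,0],"twist":0},{"gripper":100,"travel":[-0.0351,0.0071,0],"twist":0},{"gripper":100,"travel":[-0.0351,0.0071,0],"twist":0},{"gripper":100,"travel":[-0.0351,0.0071,0],"twist":0}]' && python3 -m handwheel '[{"gripper":100,"travel":[-0.0351,0.0071,0],"twist":0},{"gripper":100,"travel":[0,0,0.025],"twist":0.1135},{"gripper":100,"travel":[0,0,0.025],"twist":0.1135},{"gripper":100,"travel":[0,0,0.025],"twist":0},{"gripper":100,"travel":[0,0,0],"twist":0}]'
python3 - <<'E'
from h import *
o=obs("wrist","wide_angle_mid",(647,-214))
print(*fit(o,56,(647,-214,-13)))
s=env.state();print(s["ee_pos"],s["ee_rot"],s["force"])
save(env.grab_frame("wrist"),"pics/w2.png",s=1.4)
E
```

```text
time_s: 3.65
ee_pos: [603.6, -3.0, 405.0]
ee_rot: [180.0, -0.0, 90.1]
force: [1.0, 0.7, 0.1]
gripper_width: 91.0
time_s: 4.07
ee_pos: [639.2, -178.8, 404.9]
ee_rot: [180.0, -0.0, 90.0]
force: [0.1, 1.2, 0.6]
gripper_width: 90.9
time_s: 4.48
ee_pos: [644.9, -212.1, 324.0]
ee_rot: [-179.4, -0.1, 77.0]
force: [-0.9, 1.2, -1.2]
gripper_width: 91.3
[ 646.8 -215.9  -13.3] 0.028
[ 646.2829086  -212.19009818  329.39624467] [-1.79910854e+02 -1.58778913e-02  7.70333544e+01] [-0.65572055 -0.43406015 -0.04318749]
```

View pics/w2.png

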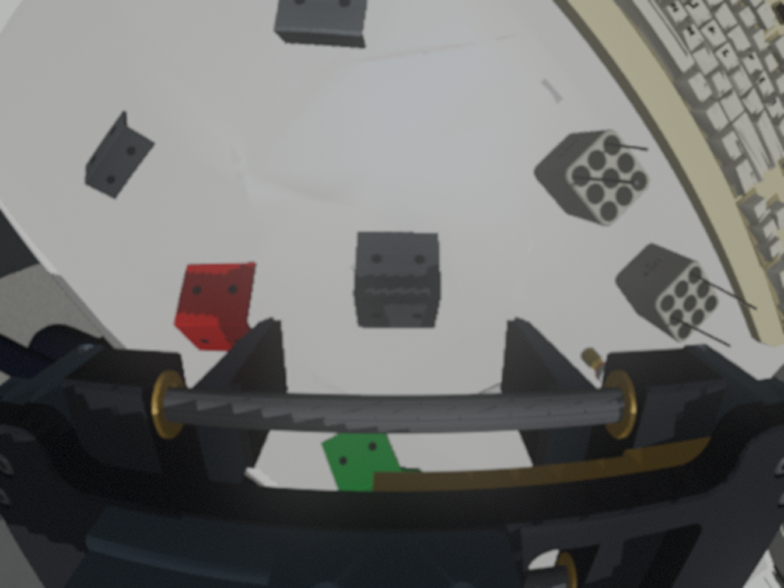

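The wrist view shows the dark wide angle at (284,200), square to the jaws, with the red and green ones clear. I'll correct by about 3 mm and descend.

```bash
python3 -m handwheel '[{"gripper":100,"travel":[-0.003,0.001,0.03],"twist":0.005},{"gripper":100,"travel":[0,0,0.03],"twist":0},{"gripper":100,"travel":[0,0,0.03],"twist":0},{"gripper":100,"travel":[0,0,0.02],"twist":0},{"gripper":100,"travel":[0,0,0.017],"twist":0}]' 15 && python3 -m handwheel '[{"gripper":100,"travel":[0,0,0],"twist":0},{"gripper":100,"travel":[0,0,0],"twist":0}]'
python3 - <<'E'
from h import *
save(env.grab_frame("wrist"),"pics/w3.png",s=1.4)
E
```

```text
time_s: 5.05
ee_pos: [647.1, -215.4, 203.2]
ee_rot: [179.9, 0.0, 76.8]
force: [0.6, -0.2, 0.6]
gripper_width: 91.3
time_s: 5.22
ee_pos: [647.2, -215.5, 204.1]
ee_rot: [179.9, 0.0, 76.7]
force: [0.0, -0.6, 0.7]
gripper_width: 91.0
```

View pics/w3.png

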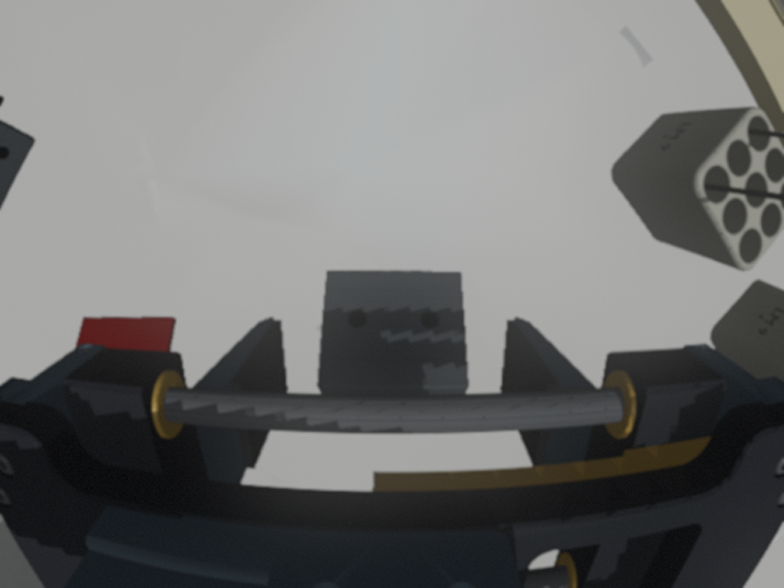

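The piece sits between the fingers at (281,235) and is centred. I'll close the gripper.

```bash
python3 -m handwheel '[{"gripper":100,"travel":[0,0,0.002],"twist":0},{"gripper":0,"travel":[0,0,0],"twist":0},{"gripper":0,"travel":[0,0,0],"twist":0},{"gripper":0,"travel":[0,0,0],"twist":0},{"gripper":0,"travel":[0,0,0],"twist":0}]' 25 && python3 -m handwheel '[{"gripper":0,"travel":[0,0,0],"twist":0},{"gripper":0,"travel":[0,0,0],"twist":0},{"gripper":0,"travel":[0,0,0],"twist":0},{"gripper":0,"travel":[0,0,0],"twist":0}]'
python3 - <<'E'
from h import *
f=env.grab_frame("wrist")
o=obs("wrist","wide_angle_mid",(647,-215))
if o: print(*fit(o,56,(647,-215,-13)))
E
```

```text
time_s: 5.68
ee_pos: [646.6, -215.6, 201.3]
ee_rot: [180.0, 0.0, 76.7]
force: [-0.7, -0.4, -0.1]
gripper_width: 67.7
time_s: 6.02
ee_pos: [646.6, -215.6, 200.9]
ee_rot: [180.0, -0.0, 76.7]
force: [-0.4, 0.0, 1.6]
gripper_width: 55.8
[ 646.3 -215.8  -13.6] 0.188
```

```bash
python3 -m handwheel '[{"gripper":0,"travel":[0,0,-0.01],"twist":0},{"gripper":0,"travel":[0,0,-0.02],"twist":0},{"gripper":0,"travel":[0,0,-0.03],"twist":0},{"gripper":0,"travel":[0,0,-0.03],"twist":-0.06},{"gripper":0,"travel":[0,0,-0.02],"twist":-0.1}]' && python3 -m handwheel '[{"gripper":0,"travel":[0,0,-0.01],"twist":-0.1},{"gripper":0,"travel":[0,0,0],"twist":-0.1},{"gripper":0,"travel":[0,0,0],"twist":-0.1},{"gripper":0,"travel":[0,0,0],"twist":-0.1},{"gripper":0,"travel":[0,0,0],"twist":-0.1}]' && python3 -m handwheel '[{"gripper":0,"travel":[0.015,0.004,0],"twist":0},{"gripper":0,"travel":[0.027,0.008,0],"twist":0},{"gripper":0,"travel":[0.033,0.009,0],"twist":0},{"gripper":0,"travel":[0.033,0.009,0],"twist":0},{"gripper":0,"travel":[0.033,0.009,0],"twist":0}]' && python3 -m handwheel '[{"gripper":0,"travel":[0.033,0.009,0],"twist":0},{"gripper":0,"travel":[0.033,0.009,0],"twist":0},{"gripper":0,"travel":[0.033,0.009,0],"twist":0},{"gripper":0,"travel":[0.033,0.009,0],"twist":0},{"gripper":0,"travel":[0.027,0.007,0],"twist":0}]' && python3 -m handwheel '[{"gripper":0,"travel":[0.015,0.004,0],"twist":0},{"gripper":0,"travel":[0,0,0],"twist":0},{"gripper":0,"travel":[0,0,0],"twist":0}]'
python3 - <<'E'
from h import *
o=obs("wrist","base_angle_mid",(564,172))
if o: print(*fit(o,36,(564,172,24)))
s=env.state();print(s["ee_pos"],s["ee_rot"],s["force"],s["gripper_width"])
save(env.grab_frame("wrist"),"pics/w4.png",s=1.4)
E
```

```text
time_s: 6.58
ee_pos: [646.7, -215.6, 313.9]
ee_rot: [179.8, 0.0, 86.1]
force: [1.0, -1.1, -1.4]
gripper_width: 55.5
time_s: 7.0
ee_pos: [646.2, -215.5, 320.9]
ee_rot: [-180.0, -0.0, 114.8]
force: [0.2, -0.6, -2.6]
gripper_width: 56.1
time_s: 7.42
ee_pos: [622.5, -69.3, 320.7]
ee_rot: [-180.0, -0.1, 114.4]
force: [1.3, 0.8, -2.0]
gripper_width: 55.4
time_s: 7.83
ee_pos: [595.3, 94.2, 321.0]
ee_rot: [-180.0, -0.1, 114.5]
force: [0.0, 1.1, -2.3]
gripper_width: 55.6
time_s: 8.08
ee_pos: [593.3, 107.9, 320.9]
ee_rot: [-180.0, 0.0, 114.6]
force: [-0.3, -1.1, -2.2]
gripper_width: 55.9
[593.83070734 106.31503131 320.80979904] [-1.79978617e+02  1.30042083e-02  1.14474535e+02] [-0.12537092  0.16096475 -2.54044935] 55.3987152048916
```

View pics/w4.png

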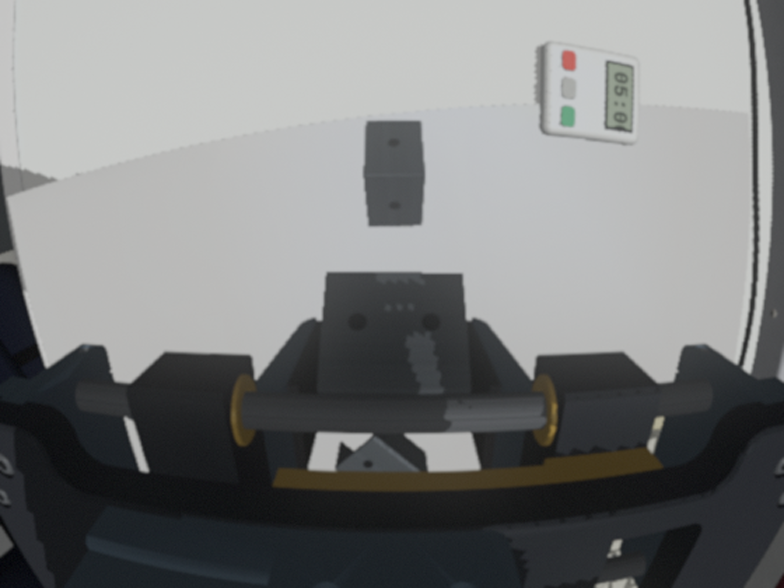

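The wrist view shows the base at (281,123), aligned with the held part at (282,235). The network missed it, so I'll segment it by darkness and fit.

Run:
```python
from h import *
f=env.grab_frame("wrist");g=cv2.cvtColor(f["frame"],cv2.COLOR_RGB2GRAY)
m=np.zeros((420,560),np.float32);m[75:175,240:325]=g[75:175,240:325]<125
n,l,st,c=cv2.connectedComponentsWithStats(m.astype(np.uint8));k=1+np.argmax(st[1:,4]);print(st[k])
p,e=fit([(f,(l==k).astype(np.float32),True)],36,(564,172,24));print(p,e)
s=env.state();t=np.array(s["ee_pos"]);y=np.deg2rad(s["ee_rot"][2]);tx=np.array([np.cos(y),np.sin(y)]);ty=np.array([np.sin(y),-np.cos(y)])
for q in(p[:2],(564.4,171.4)):
    d=q-t[:2];print(d@tx,d@ty,"yaw tool",s["ee_rot"][2])
```

```text
[ 260   86   43   75 2978]
[564.4 170.7  26.3] 0.091
71.37798753613806 -0.1732867186823612 yaw tool 114.42554944806402
72.0153370866817 0.11617061914458746 yaw tool 114.42554944806402
```

```bash
python3 -m handwheel '[{"gripper":0,"travel":[0.02,0,0],"twist":-0.01},{"gripper":0,"travel":[0.03,0,0],"twist":0},{"gripper":0,"travel":[0.0215,0,0.01],"twist":0},{"gripper":0,"travel":[0,0,0.02],"twist":0},{"gripper":0,"travel":[0,0,0.02],"twist":0}]' && python3 -m handwheel '[{"gripper":0,"travel":[0,0,0.02],"twist":0},{"gripper":0,"travel":[0,0,0.015],"twist":0},{"gripper":0,"travel":[0,0,0.01],"twist":0},{"gripper":0,"travel":[0,0,0],"twist":0},{"gripper":0,"travel":[0,0,0],"twist":0}]'
python3 - <<'E'
from h import *
save(env.grab_frame("wrist"),"pics/w5.png",s=1.4)
save(env.grab_frame("scene"),"pics/s5.png",crop=(170,110,310,215),s=5)
E
```

```text
time_s: 8.7
ee_pos: [563.8, 171.8, 271.1]
ee_rot: [179.9, 0.0, 115.1]
force: [0.1, -0.3, -2.6]
gripper_width: 55.5
time_s: 9.12
ee_pos: [564.2, 171.0, 225.7]
ee_rot: [-180.0, -0.0, 115.0]
force: [0.7, 0.4, -1.7]
gripper_width: 55.5
```

View pics/s5.png

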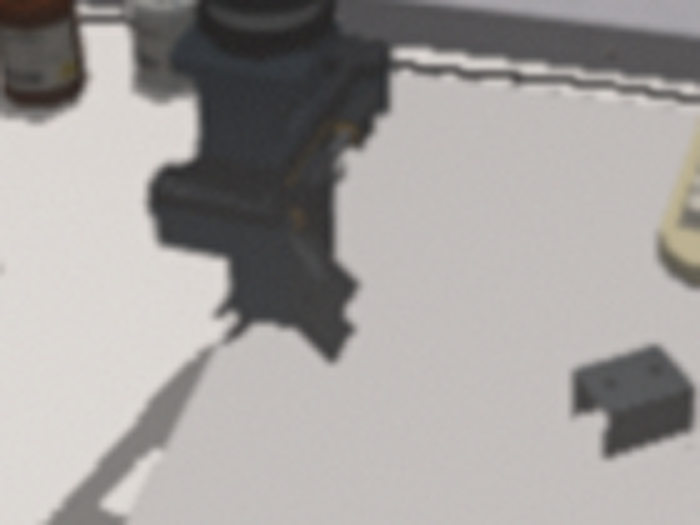

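The scene crop shows the gripper and held part over the base, hiding most of it, with no sign of misalignment. I'll lower slowly and watch the force.

```bash
python3 -m handwheel '[{"gripper":0,"travel":[0,0,0.004],"twist":0},{"gripper":0,"travel":[0,0,0.004],"twist":0},{"gripper":0,"travel":[0,0,0.004],"twist":0},{"gripper":0,"travel":[0,0,0.003],"twist":0},{"gripper":0,"travel":[0,0,0],"twist":0}]' && python3 -m handwheel '[{"gripper":0,"travel":[0,0,0.001],"twist":0},{"gripper":0,"travel":[0,0,0.001],"twist":0},{"gripper":0,"travel":[0,0,0],"twist":0},{"gripper":0,"travel":[0,0,0],"twist":0}]'
```

```text
time_s: 9.63
ee_pos: [563.6, 171.5, 209.9]
ee_rot: [-179.9, -0.0, 115.1]
force: [-0.2, -0.9, -2.4]
gripper_width: 55.6
time_s: 9.97
ee_pos: [563.9, 171.6, 208.8]
ee_rot: [180.0, -0.0, 115.1]
force: [0.5, 0.4, -2.2]
gripper_width: 55.7
```

```bash
python3 -m handwheel '[{"gripper":0,"travel":[0,0,0.001],"twist":0},{"gripper":0,"travel":[0,0,0],"twist":0},{"gripper":0,"travel":[0,0,0],"twist":0}]' && python3 -m handwheel '[{"gripper":0,"travel":[0,0,0.001],"twist":0},{"gripper":0,"travel":[0,0,0],"twist":0},{"gripper":0,"travel":[0,0,0],"twist":0}]' && python3 -m handwheel '[{"gripper":0,"travel":[0,0,0.001],"twist":0},{"gripper":0,"travel":[0,0,0],"twist":0},{"gripper":0,"travel":[0,0,0],"twist":0}]'
```

```text
time_s: 10.22
ee_pos: [563.8, 171.5, 207.8]
ee_rot: [-180.0, -0.0, 115.1]
force: [-0.1, 0.7, -2.6]
gripper_width: 55.8
time_s: 10.47
ee_pos: [563.9, 171.5, 206.8]
ee_rot: [180.0, 0.0, 115.1]
force: [-0.0, -0.6, -1.8]
gripper_width: 55.6
time_s: 10.72
ee_pos: [564.0, 171.5, 206.4]
ee_rot: [180.0, 0.0, 115.1]
force: [-1.2, -0.1, 5.3]
gripper_width: 55.5
```

Contact comes at TCP z about 206.5, which matches the predicted nested height of 206.6. I'll release and lift straight up.

```bash
python3 -m handwheel '[{"gripper":66,"travel":[0,0,0],"twist":0},{"gripper":72,"travel":[0,0,0],"twist":0},{"gripper":80,"travel":[0,0,0],"twist":0},{"gripper":90,"travel":[0,0,0],"twist":0},{"gripper":90,"travel":[0,0,0],"twist":0}]' && python3 -m handwheel '[{"gripper":90,"travel":[0,0,0],"twist":0},{"gripper":90,"travel":[0,0,0],"twist":0},{"gripper":90,"travel":[0,0,0],"twist":0},{"gripper":90,"travel":[0,0,-0.005],"twist":0},{"gripper":90,"travel":[0,0,-0.01],"twist":0}]' && python3 -m handwheel '[{"gripper":90,"travel":[0,0,-0.02],"twist":0},{"gripper":90,"travel":[0,0,-0.03],"twist":0},{"gripper":90,"travel":[0,0,-0.03],"twist":0},{"gripper":90,"travel":[0,0,-0.03],"twist":0},{"gripper":90,"travel":[-0.01,0,-0.03],"twist":0}]' && python3 -m handwheel '[{"gripper":90,"travel":[-0.03,0,0],"twist":0},{"gripper":90,"travel":[-0.03,0,0],"twist":0},{"gripper":90,"travel":[-0.02,0,0],"twist":0},{"gripper":90,"travel":[0,0,0],"twist":0},{"gripper":90,"travel":[0,0,0],"twist":0}]'
python3 - <<'E'
from h import *
f=env.grab_frame("wrist");save(f,"pics/w6.png",crop=(200,60,360,200),s=4)
save(env.grab_frame("scene"),"pics/s6.png",crop=(190,130,290,205),s=6)
for c in("wrist","top","scene"):
    for n in("wide_angle_mid","base_angle_mid"):
        o=obs(c,n,(564,171))
        if o: print(c,n,*fit(o,56,(564,171,25),24.7))
g=cv2.cvtColor(f["frame"],cv2.COLOR_RGB2GRAY);n,l,st,c=cv2.connectedComponentsWithStats((g[60:200,200:360]<125).astype(np.uint8));k=1+np.argmax(st[1:,4]);print(st[k])
m=np.zeros((420,560),np.float32);m[60:200,200:360]=l==k
print(*fit([(f,m,True)],56,(564,171,25),24.7))
E
```

```text
time_s: 11.13
ee_pos: [563.9, 171.6, 205.6]
ee_rot: [-180.0, -0.0, 115.1]
force: [0.0, -1.0, -0.6]
gripper_width: 81.0
time_s: 11.55
ee_pos: [563.5, 171.4, 220.2]
ee_rot: [-179.9, -0.0, 115.1]
force: [0.1, -0.1, 0.3]
gripper_width: 82.2
time_s: 11.97
ee_pos: [567.3, 163.3, 363.4]
ee_rot: [179.9, -0.0, 115.2]
force: [0.9, 0.1, -0.6]
gripper_width: 82.2
time_s: 12.38
ee_pos: [602.1, 89.3, 361.5]
ee_rot: [179.9, -0.0, 115.0]
force: [-0.5, -0.8, -0.5]
gripper_width: 82.3
wrist wide_angle_mid [563.9 170.9  25.2] 0.029
scene wide_angle_mid [563.9 172.7  26.6] 0.086
[  51   11   61   68 3886]
[563.8 171.   25.3] 0.042
```

View pics/w6.png

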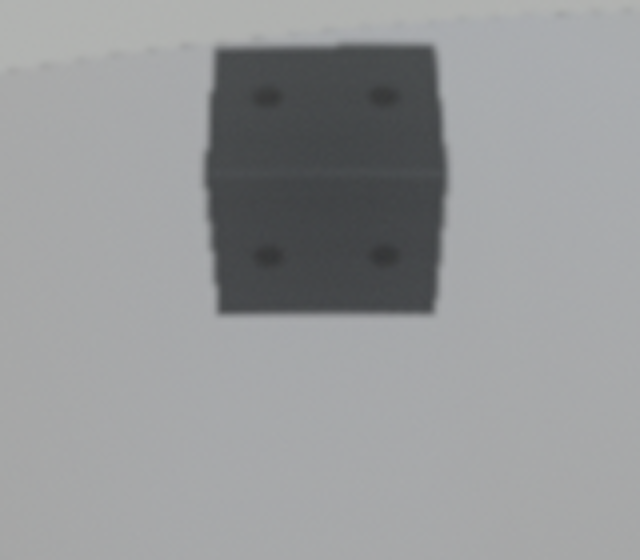

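View pics/s6.png

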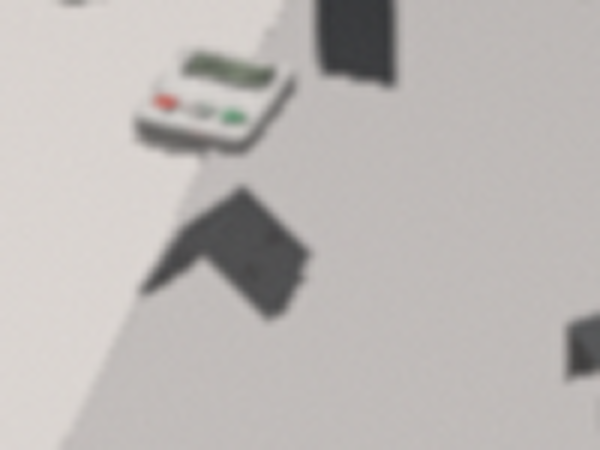

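The wrist crop shows the long piece sitting level and symmetric about its ridge, with none of the base showing. The scene crop shows a clean tent with the robot clear.

```bash
python3 -c "
from workcell import env
print(env.job_done())"
```

```text
the job is handed in; nothing more can be done
None
```

The long wide angle is nested over the short base angle, and I handed the job in at about 13 s of robot time.

- **Pick-up:** I took the dark wide angle by its end faces with 25 N. I didn't touch the narrow angle, the channel or the red and green look-alikes.
- **Seating:** Contact came at TCP z of about 206.5 mm, against 206.6 mm predicted for fully nested. The force there was about 5 N.
- **Final position:** After release, the wrist camera puts the piece at (563.9, 170.9), yaw 25.2°. The base measured about (564.4, 171.2), yaw 24–26°, before nesting, so centres and ridges agree within about 1 mm and 1°.
- **Checks that failed or disagreed:**
  - The scene camera's fit was about 2 mm and 1.4° off the wrist camera's.
  - The top camera gave no detection at the end.
  - The network missed the base once during the approach, so I located it by dark-pixel segmentation instead.
- **Not checked:** The base is hidden under the long piece, so I couldn't measure it directly after nesting. I also took no closing look at the parts I left alone.

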